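# Store a spice jar in the under-shelf lane with the push stick

## Task

Put the square spice jar away in the narrow lane under the little shelf: lay it on its side in the open front part of the lane and let go of it there, then take the wooden push stick from its stand and push the jar with it along the lane until the jar is fully home against the back stop (only the stick may touch the jar once it goes under the shelf). Stand the stick back upright in its stand, and leave the other things where they are.

Things in the scene. Friction and masses are not known exactly. Their poses are not given: they have to be found in the camera images.
- lane: Fixed wooden fitting: a low shelf with a straight guide lane under it. Origin on the worktop, on the lane's centre line, below the front edge of the shelf board; x runs inwards along the lane (to the robot's left, turned up to 25 degrees away from the robot), z up. Lane: floor 4 mm above the worktop, 47 mm wide inside, walls 12 mm thick, from x = -168 mm to the face of the back stop at x = 156 mm.
- lane_front (a point): Point on the lane's floor, mid-way along its open front part (94 mm before the shelf edge), axes as the lane's. From x = -168 to -20 mm of the lane the side curbs are low (tops 12 mm above the worktop) and nothing is above them; from -20 mm on the walls, and the back stop, are 34 mm high (above the worktop).
- shelf_edge (a point): Middle of the lower front edge of the shelf board, 130 mm above the worktop. The board reaches 190 mm inwards from here, is 210 mm wide and 14 mm thick, and covers the inner part of the lane; it stands on four square legs, 18 mm thick, at its corners.
- square_jar: Square glass spice jar with a red cap, 40 x 40 x 106 mm, 0.12 kg, lying on its side on the worktop. Origin in the centre of its foot (20 mm above the worktop as it lies); its z axis runs along it from foot to cap. Either end may go into the lane first.
- jar_mid (a point): Middle of the square jar: on its long axis, 53 mm from either end.
- stick: Round wooden push stick, 16 mm diameter, 200 mm long, 0.05 kg, standing loosely in the stand. Origin in the centre of its lower end; z runs along it to the top end (two dark rings are at 150 and 156 mm).
- stand: Fixed wooden block, 90 x 90 x 52 mm, origin in the centre of its underside on the worktop. In the middle of its top is an upright round hole, 24 mm diameter, 46 mm deep (hole floor 6 mm above the worktop), with a chamfered mouth.
- round_jar: Bystander: round spice jar with a green cap, 46 mm diameter, 106 mm tall, upright on the worktop; origin in the centre of its foot. Leave it alone.
- tin: Bystander: flat tin, 86 mm diameter, 40 mm high, on top of the shelf; origin under its centre. Leave it alone.
- salt_box: Bystander: salt carton, 56 x 80 x 132 mm, upright on the worktop, far right; origin under its centre. Leave it alone.

How it is judged (in metres and radians):
On the way, in this order (a step that is already met when the one before it is completed fails the run):
1. the jar lies in the open front part of the lane, let go (x of jar_mid in the frame of lane between -0.17 and -0.03 m and y of jar_mid in the frame of lane between -0.006 and 0.006 m and z of jar_mid in the frame of lane below 0.028 m and angle between the z axis of square_jar and the x axis of lane, either way round below 0.12 rad and contact force between the fingers and square_jar below 0.05 N), for 0.2 s.
2. the stick pushes the jar under the shelf (x of jar_mid in the frame of lane between 0.03 and 0.097 m and contact force between stick and square_jar above 0.1 N and contact force between the fingers and stick above 0.5 N).
At the end, for the whole second after the job is handed in: The square jar lies in the lane, its inner end within 6 mm of the back stop; the stick stands in the stand's hole, down on the hole's floor; both are released and at rest (x of jar_mid in the frame of lane above 0.097 m and y of jar_mid in the frame of lane between -0.007 and 0.007 m and z of jar_mid in the frame of lane below 0.028 m and angle between the z axis of square_jar and the x axis of lane, either way round below 0.12 rad and horizontal distance between stick and stand below 0.012 m and height (world z) of stick below 0.012 m and angle between stick's own z axis and vertical below 0.26 rad and linear speed of square_jar below 0.02 m/s and linear speed of stick below 0.03 m/s); the robot touches nothing.
It fails at once if the gripper touches the jar once the jar's middle is less than 30 mm in front of the shelf edge or under the shelf (x of jar_mid in the frame of lane above -0.03 m and horizontal distance between jar_mid and lane below 0.12 m and y of jar_mid in the frame of lane between -0.02 and 0.02 m and z of jar_mid in the frame of lane below 0.04 m and contact force between the arm and square_jar above 0.3 N).
It fails at once if a bystander is moved by more than 20 mm (distance of any of round_jar, tin, salt_box from where it was at the start of the episode above 0.02 m).
It also fails if it takes over 72 s, if anything falls off the work surface, if the arm or the gripper's body presses on something with over 40 N, if the wrist force passes 120 N, or if a joint passes its speed limit or range.

## Robot

A 7-joint arm with a two-finger parallel gripper is mounted at the origin on a cart in front of the work surface, level with it; the furniture and walls round the work are solid. World frame = base frame: x ahead of the robot, y to its left, z up, the work surface at z = 0. Lengths are in m, angles in degrees, forces in N, time in s.
With the tool pointing down it reaches from about 0.425 to 0.925 m from the base axis. Payload 6.8 kg.
Tool frame: the origin (TCP) lies on the centre line of the jaws, within the pads' length; the fingertips stand 11 mm ahead of it and the grasp point (between the pads) lies 8 mm behind it; z points along the fingers, y is the line along which they close (so a half turn about z gives the same grasp; the last joint's range is limited). The gripper opens to 85 mm and grips with 20 to 120 N. Pads are 22 mm wide; open, the fingers measure 114 mm over their backs; the gripper's body (76 mm by 85 mm) begins 54 mm behind the grasp point. The pads swing forward as they close: fully open they stand 13 mm farther back than shut.
Start: joints at [-81.48, 27.33, 1.283, 89.118, -0.659, 63.558, -4.761], TCP at [0.171, 0.653, 0.242] pointing down, gripper open.
Joint ranges: [-169.35, 169.35], [-19.33, 120.38], [-80.79, 83.38], [13.8, 139.57], [-78.32, 258.32], [9.67, 109.79], [-169.56, 169.56]. Speed limits (degrees/s): [136.94, 136.94, 180, 180, 180, 180, 180].

## Interface

Orientations are given as a 3x3 rotation matrix whose columns are the frame's x, y, z axes.
In Python, from workcell import r, optics gives the robot as it stands. The module is installed in compiled form; this text tells all that it offers.
- The arm moves only by the tool drive_tool, never from a script. Its argument "deltas" is a list of rows, each a list of 7 numbers: the turn, a rotation vector about the world's x, y, z as a fraction of full scale, then the shift along the world's x, y, z as a fraction of full scale, then the opening, from -1 (shut) to 1 (fully open). In form: [[wx, wy, wz, tx, ty, tz, grip], ...]. A call has exactly 5 rows; each row shifts and turns the commanded pose from where the row before left it; what a row does not reach is not made up. Full scale, the value 1, is 0.12 m for a shift and 180 degrees for a turn. A row lasts 1/12 s, in which the tool goes at most 41.7 mm and 7.16 degrees, less where a joint would pass 70% of its speed; a pose out of reach is approached as far as the arm can. A call with a number of a shift or a turn outside -1 to 1 is refused whole. A call with a gripper value outside its range is refused whole. The fingers move at their own pace and stop on an object; "newtons" is the grip in N (left out, the last holds). Time passes only in rows, so rows that do not move let the fingers close, or fill a call up. It gives the time, the measured TCP pose, the force, the opening and the grip force at its end, in the units of the state.
- r.sense(): the state, without advancing time (a new reading comes with each control period).
- optics.get_image(name): name is "side" or "top" or "wrist"; returns a dict with "color" (400x640x3 uint8, red, green, blue), "fx", "fy", "cx", "cy" (pixels), "R" (3x3) and "t" (3): a world point X has camera coordinates R X + t; the wrist camera has in their place "hand_eye" (4x4, takes a point from camera to tool coordinates, whose origin is the TCP and whose axes are the flange's). Camera axes: x right, y down, z forward; pixel columns grow to the right and rows downward; lengths in m; the calibration is good to about 2 mm. A picture is of the moment at which its call begins: read the wrist's pose just before it. There is no depth.
- r.sign_off(): hands the job in; it is judged then, once.
Trained networks look in the newest picture that a camera, given by its name, has taken for a name from the list of things; names that differ only in an ending like _2 or _b are one class to them, and where a whole thing is asked for, a point or a joint stands for the part that bears it (a point fixed in the world has none). Each returns a list of dicts, best first, with "p" (0 to 1); they miss things now and then, are a little off and sometimes report something else, mostly with a low value. They report only what shows in the picture. A call takes as long as a camera call.
- optics.regions_of(target, camera): "mask" (400x640 bool, what is visible of it) and "box" ([left, top, right, bottom] in pixels, round what is visible of it).
The state is a dict: "t": time; "joint_pos": joint angles; "qvel": joint speeds; "joint_efforts": joint torques, N m; "tcp_pos": TCP position; "tcp_rot": TCP orientation; "force": force on the tool from outside, world axes, zero at the start; "ft_torque": the same for the moment, N m; "grip_width": finger opening in m; "grasp_force": force on a finger pad.
Only numpy, scipy, OpenCV 4.12 (cv2) and the standard library are available. Lean on these libraries where they do the work, as an engineer would, in place of code of your own. Each camera call takes 0.05 s, during which the arm holds its last target. There are 200 camera calls.

## Working session

There is one attempt and no reset: what is moved stays moved. The work goes in short steps, Python scripts to look and compute and a tool call to move; the robot and the scene stay as the last step left them, time stands still between calls to the robot, and variables do not carry over. Pictures are saved under pics/ and viewed, at most 10 in all, crops included, and the job is handed in when it is done.

Besides the shell and the picture viewer there is one more tool, called after "Request:" in YAML: its name, and indented under it one key for each argument. drive_tool: Moves the arm, as the interface text tells. Shift numbers are shares of 0.12 m and turn numbers shares of 180 degrees, none past 1 either way. Its arguments: {"type":"object","properties":{"deltas":{"type":"array"},"newtons":{"type":"number"}},"required":["deltas"]}

```bash
mkdir -p pics; cat > h.py <<'E'
import numpy as np, cv2
from workcell import r, optics
def snap(n):
    s=r.sense(); im=optics.get_image(n)
    if n=="wrist":
        H=np.array(im["hand_eye"]); T=np.eye(4); T[:3,:3]=s["tcp_rot"]; T[:3,3]=s["tcp_pos"]
        W=T@H; R=W[:3,:3].T; im["R"]=R; im["t"]=-R@W[:3,3]
    im["R"]=np.array(im["R"]); im["t"]=np.array(im["t"]); return im
def ray(im,u,v,z):
    d=im["R"].T@np.array([(u-im["cx"])/im["fx"],(v-im["cy"])/im["fy"],1]); c=-im["R"].T@im["t"]
    return c+d*(z-c[2])/d[2]
def proj(im,X):
    p=im["R"]@np.array(X)+im["t"]; return np.array([im["fx"]*p[0]/p[2]+im["cx"],im["fy"]*p[1]/p[2]+im["cy"]])
def save(im,n): cv2.imwrite("pics/"+n+".png",im["color"][:,:,::-1])
E
python3 - <<'E'
from h import *
np.set_printoptions(precision=3,suppress=True)
print(r.sense())
for c in ["top","side"]:
    im=snap(c); save(im,c+"0"); print(c,-im["R"].T@im["t"],im["R"],im["fx"],im["cx"],im["cy"])
    for n in ["square_jar","stick","stand","lane","round_jar","tin","salt_box"]:
        for d in optics.regions_of(n,c)[:2]:
            m=d["mask"].astype(np.uint8); pts=np.argwhere(m)[:,::-1].astype(np.float32)
            print(n,round(d["p"],2),d["box"],cv2.minAreaRect(pts) if len(pts) else 0)
E
```

```text
{'t': 0.0, 'joint_pos': array([-81.482,  27.377,   1.28 ,  89.179,  -0.659,  63.557,  -4.762]), 'qvel': array([ 0.034,  0.063,  0.074, -0.011,  0.06 , -0.01 , -0.036]), 'joint_efforts': array([ -0.   , -59.646,   1.608, -28.119,   0.012,   0.01 ,  -0.   ]), 'tcp_pos': array([0.171, 0.652, 0.241]), 'tcp_rot': array([[-0.967,  0.254, -0.   ],
       [ 0.254,  0.967, -0.002],
       [-0.   , -0.002, -1.   ]]), 'force': array([ 0.124,  0.924, -0.157]), 'ft_torque': array([-0.065,  0.041,  0.04 ]), 'grasp_force': 0.0, 'grip_width': 0.08537236328335686}
top [0.26  0.023 1.437] [[-0.029 -1.    -0.001]
 [-0.976  0.029 -0.217]
 [ 0.217 -0.005 -0.976]] 485.2753232815562 322.1738649315226 205.4356674809057
square_jar 0.96 [429.8, 174.5, 457.0, 214.3] ((442.1763916015625, 193.12570190429688), (37.07746887207031, 15.76658821105957), 72.34988403320312)
stick 0.65 [278.7, 173.4, 314.4, 208.2] ((297.5, 190.5), (33.0, 31.0), 90.0)
stick 0.54 [430.7, 243.2, 450.6, 256.6] ((438.7000427246094, 249.9000244140625), (5.81377649307251, 21.0190372467041), 63.43495178222656)
stand 0.82 [410.7, 238.2, 450.1, 2
[... 1509 characters left out ...]
305.0, 331.2] ((282.5, 306.0), (48.0, 47.0), 90.0)
lane 0.73 [283.4, 160.4, 366.3, 275.0] ((325.01702880859375, 216.83636474609375), (112.71121978759766, 79.12638092041016), 88.83085632324219)
round_jar 0.96 [267.8, 142.1, 284.7, 177.3] ((276.1434326171875, 159.07786560058594), (30.42000961303711, 12.76554012298584), 84.80557250976562)
round_jar 0.26 [348.8, 294.8, 398.6, 328.1] ((372.5187683105469, 312.04827880859375), (23.97323226928711, 52.1922607421875), 68.74949645996094)
tin 0.78 [315.9, 156.2, 344.8, 176.6] ((329.5, 166.5), (25.0, 29.0), 90.0)
salt_box 0.95 [367.3, 220.9, 409.8, 284.7] ((387.1741943359375, 254.42135620117188), (40.72050857543945, 64.32797241210938), 5.440331935882568)
```

```bash
python3 - <<'E'
import cv2
a=cv2.imread("pics/top0.png")[130:290,160:480]; cv2.imwrite("pics/a.png",cv2.resize(a,None,fx=2.5,fy=2.5,interpolation=cv2.INTER_CUBIC))
a=cv2.imread("pics/side0.png")[130:350,240:440]; cv2.imwrite("pics/b.png",cv2.resize(a,None,fx=2.7,fy=2.7,interpolation=cv2.INTER_CUBIC))
E
```

```text
(no output)
```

View pics/a.png

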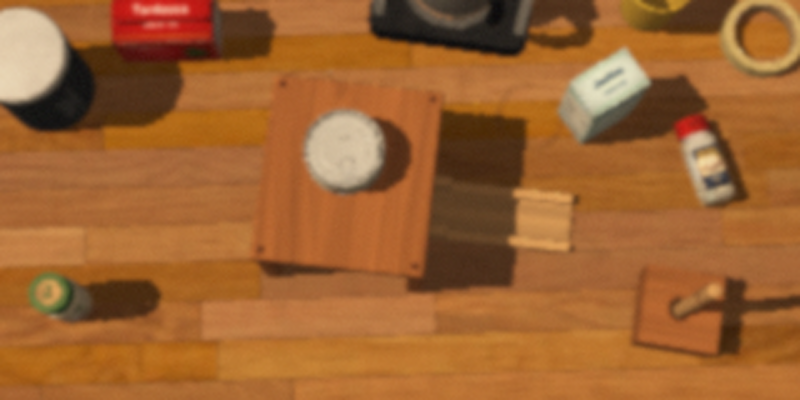

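View pics/b.png

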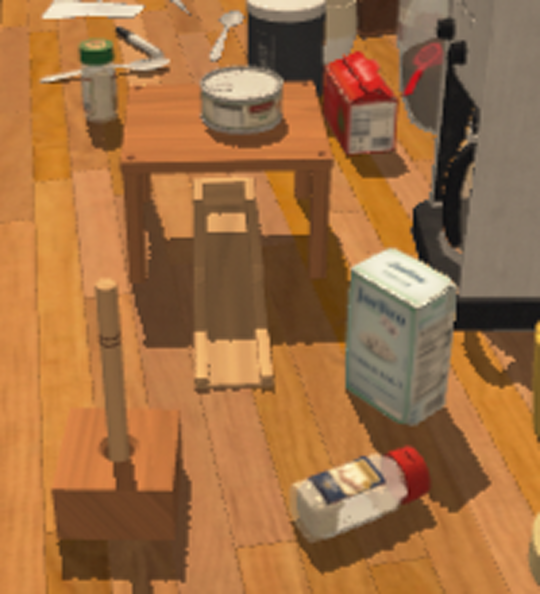

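```bash
python3 - <<'E'
from h import *
np.set_printoptions(precision=4,suppress=True)
T=snap("top"); S=snap("side")
t=lambda u,v,z: ray(T,u/2.5+160,v/2.5+130,z)
s=lambda u,v,z: ray(S,u/2.7+240,v/2.7+130,z)
print("board top corners",*[t(*p,.144)[:2] for p in [(440,94),(424,277),(281,75),(254,262)]])
print("board side lower front",s(122,162,.144)[:2],s(330,163,.144)[:2])
print("mouth top",t(576,196,.012)[:2],t(572,251,.012)[:2],"back of low curb lit",t(513,190,.012)[:2],t(509,247,.012)[:2])
print("mouth side top outer",s(194,380,.012)[:2],s(272,381,.012)[:2])
print("stand top T",*[t(*p,.052)[:2] for p in [(645,267),(727,278),(720,355),(634,343)]])
print("stand top S",*[s(*p,.052)[:2] for p in [(54,490),(180,490),(182,410),(72,408)]])
print("hole T",t(682,306,.052)[:2],"S",s(118,450,.052)[:2])
print("sticktop T",t(715,289,.2)[:2],"S",s(106,285,.2)[:2])
print("jar T foot/cap",t(715,203,.02)[:2],t(690,122,.02)[:2],"S",s(305,512,.02)[:2],s(415,478,.02)[:2])
m=optics.regions_of("square_jar","top")[0]["mask"]
pts=np.argwhere(m); q=np.array([ray(T,u+.5,v+.5,.025)[:2] for v,u in pts]); print(cv2.minAreaRect(q.astype(np.float32)*1000))
m=optics.regions_of("square_jar","side")[0]["mask"]
pts=np.argwhere(m); q=np.array([ray(S,u+.5,v+.5,.02)[:2] for v,u in pts]); print(cv2.minAreaRect(q.astype(np.float32)*1000))
m=optics.regions_of("salt_box","side")[0]["mask"]
pts=np.argwhere(m)+.5; print("salt",[ray(S,u,v,.132)[:2] for u,v in [(367.5,234),(386,222),(409,234),(391,245)]])
E
```

```text
board top corners [ 0.6549 -0.026 ] [ 0.4505 -0.0016] [0.6821 0.1505] [0.4721 0.181 ]
board side lower front [0.4544 0.0008] [ 0.6527 -0.0391]
mouth top [ 0.5627 -0.1898] [ 0.496 -0.181] back of low curb lit [ 0.5722 -0.1145] [ 0.503  -0.1063]
mouth side top outer [ 0.4959 -0.1786] [ 0.5645 -0.1926]
stand top T [ 0.4682 -0.2583] [ 0.4527 -0.3517] [ 0.3651 -0.3361] [ 0.3815 -0.2395]
stand top S [ 0.3699 -0.3324] [ 0.4617 -0.349 ] [ 0.475 -0.262] [ 0.3872 -0.2435]
hole T [ 0.422  -0.2974] S [ 0.42   -0.2988]
sticktop T [ 0.4212 -0.2984] S [ 0.4212 -0.2892]
jar T foot/cap [ 0.5476 -0.3538] [ 0.6485 -0.332 ] S [ 0.5554 -0.3569] [ 0.6489 -0.3377]
((600.329833984375, -346.2893981933594), (111.83206176757812, 49.686344146728516), 15.192280769348145)
((602.8853759765625, -342.3746643066406), (124.24801635742188, 59.90703582763672), 17.800535202026367)
salt [array([ 0.6183, -0.2197]), array([ 0.6738, -0.1797]), array([ 0.709 , -0.2366]), array([ 0.6567, -0.269 ])]
```

Request:
drive_tool:
  deltas:
    - [0,0,-0.028,0.23,-0.17,0.042,1]
    - [0,0,-0.028,0.23,-0.17,0.042,1]
    - [0,0,-0.028,0.23,-0.17,0.042,1]
    - [0,0,-0.028,0.23,-0.17,0.042,1]
    - [0,0,-0.028,0.23,-0.17,0.042,1]

```text
t: 1.47
tcp_pos: [0.3106, 0.5498, 0.2679]
tcp_rot: [[-0.764, 0.645, 0.0], [0.645, 0.764, 0.0], [0.0, 0.0, -1.0]]
force: [0.5, 0.4, -0.4]
grip_width: 0.0853
grasp_force: 0.0
```

Request:
drive_tool:
  deltas:
    - [0,0,-0.028,0.23,-0.17,0.042,1]
    - [0,0,-0.028,0.23,-0.17,0.042,1]
    - [0,0,-0.028,0.23,-0.17,0.042,1]
    - [0,0,-0.028,0.23,-0.17,0.042,1]
    - [0,0,-0.028,0.23,-0.17,0.042,1]

```text
t: 1.88
tcp_pos: [0.4486, 0.4478, 0.2932]
tcp_rot: [[-0.417, 0.909, 0.0], [0.909, 0.417, 0.0], [0.0, 0.0, -1.0]]
force: [1.3, 0.2, 0.4]
grip_width: 0.0853
grasp_force: 0.0
```

Request:
drive_tool:
  deltas:
    - [0,0,-0.028,0.108,-0.315,0,1]
    - [0,0,-0.028,0.108,-0.315,0,1]
    - [0,0,-0.028,0.108,-0.315,0,1]
    - [0,0,-0.028,0.108,-0.315,0,1]
    - [0,0,-0.028,0.108,-0.315,0,1]

```text
t: 2.3
tcp_pos: [0.5126, 0.258, 0.2929]
tcp_rot: [[0.01, 1.0, 0.0], [1.0, -0.01, 0.001], [0.001, 0.0, -1.0]]
force: [1.0, -0.5, 0.5]
grip_width: 0.0854
grasp_force: 0.0
```

Request:
drive_tool:
  deltas:
    - [0,0,-0.028,0.108,-0.315,0,1]
    - [0,0,-0.028,0.108,-0.315,0,1]
    - [0,0,-0.028,0.108,-0.315,0,1]
    - [0,0,-0.028,0.108,-0.315,0,1]
    - [0,0,-0.028,0.108,-0.315,0,1]

```text
t: 2.72
tcp_pos: [0.5773, 0.0691, 0.2931]
tcp_rot: [[0.434, 0.901, 0.001], [0.901, -0.434, 0.001], [0.001, 0.0, -1.0]]
force: [0.6, 0.1, -0.3]
grip_width: 0.0854
grasp_force: 0.0
```

Request:
drive_tool:
  deltas:
    - [0,0,-0.028,0.018,-0.25,0,1]
    - [0,0,-0.028,0.018,-0.25,0,1]
    - [0,0,-0.028,0.018,-0.25,0,1]
    - [0,0,-0.028,0.018,-0.25,0,1]
    - [0,0,-0.028,0.018,-0.25,0,1]

```text
t: 3.13
tcp_pos: [0.5878, -0.0805, 0.2929]
tcp_rot: [[0.777, 0.63, 0.0], [0.63, -0.777, 0.0], [0.001, 0.0, -1.0]]
force: [0.5, 0.3, -0.2]
grip_width: 0.0854
grasp_force: 0.0
```

```bash
python3 - <<'E'
from h import *
im=snap("wrist"); save(im,"w1"); np.savez("w1",**{k:im[k] for k in["R","t","fx","fy","cx","cy"]}); print(-im["R"].T@im["t"],im["fx"])
E
```

```text
[ 0.64127085 -0.03627878  0.42419244] 275.56323381636105
```

View pics/w1.png

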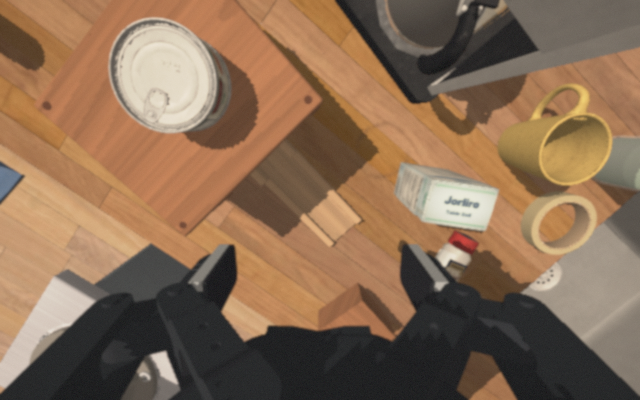

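Request:
drive_tool:
  deltas:
    - [0,0,-0.028,0.02,-0.3,0,1]
    - [0,0,-0.028,0.02,-0.3,0,1]
    - [0,0,-0.028,0.02,-0.3,0,1]
    - [0,0,-0.028,0.02,-0.3,0,1]
    - [0,0,-0.028,0.02,-0.3,0,1]

```text
t: 3.6
tcp_pos: [0.6, -0.2603, 0.2928]
tcp_rot: [[0.971, 0.24, 0.0], [0.24, -0.971, 0.0], [0.0, -0.0, -1.0]]
force: [-0.0, -0.2, 0.2]
grip_width: 0.0854
grasp_force: 0.0
```

Request:
drive_tool:
  deltas:
    - [0,0,0,0,-0.2,0,1]
    - [0,0,0,0,-0.2,0,1]
    - [0,0,0,0,-0.2,0,1]
    - [0,0,0,0,0,0,1]
    - [0,0,0,0,0,0,1]

```text
t: 4.02
tcp_pos: [0.5991, -0.3326, 0.2926]
tcp_rot: [[0.971, 0.241, -0.0], [0.241, -0.971, -0.001], [-0.0, 0.0, -1.0]]
force: [0.1, 0.2, -0.7]
grip_width: 0.0854
grasp_force: 0.0
```

```bash
python3 - <<'E'
from h import *
im=snap("wrist"); save(im,"w2"); np.savez("w2",**{k:im[k] for k in["R","t","fx","fy","cx","cy"]}); print(-im["R"].T@im["t"],im["fx"])
for d in optics.regions_of("square_jar","wrist")[:2]:
    m=d["mask"].astype(np.uint8); q=np.array([ray(im,u+.5,v+.5,.03)[:2] for v,u in np.argwhere(m)],np.float32)*1000
    print(d["p"],d["box"],cv2.minAreaRect(q))
E
```

```text
[ 0.66621461 -0.31541828  0.42383257] 275.56323381636105
```

View pics/w2.png

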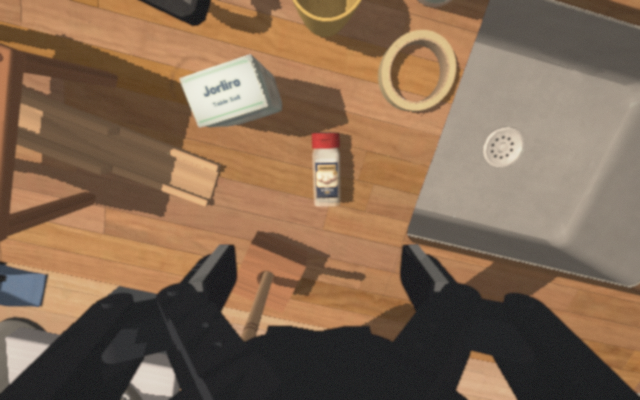

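```bash
python3 - <<'E'
from h import *
np.set_printoptions(precision=4,suppress=True)
im=dict(np.load("w2.npz")); g=cv2.imread("pics/w2.png")
for p in [(325,133,.02),(327,207,.02),(312,170,.04),(341,170,.04)]: print("jar",ray(im,*p)[:2])
for p in [(221,166),(207,205),(177,150),(165,187),(113,130)]: print("lane",ray(im,*p,.012)[:2])
for p in [(275,265,.052),(264,272,.2)]: print("stand",ray(im,*p)[:2])
c=g[60:220,0:230]; cv2.imwrite("pics/w2c.png",cv2.resize(c,None,fx=3.4,fy=3.4,interpolation=cv2.INTER_CUBIC))
E
```

```text
jar [ 0.6526 -0.329 ]
jar [ 0.5462 -0.3593]
jar [ 0.5999 -0.3231]
jar [ 0.6097 -0.3626]
lane [ 0.568  -0.1896]
lane [ 0.5018 -0.1774]
lane [ 0.5759 -0.123 ]
lane [ 0.5151 -0.111 ]
lane [ 0.5824 -0.03  ]
stand [ 0.4483 -0.3027]
stand [ 0.5256 -0.2994]
```

View pics/w2c.png

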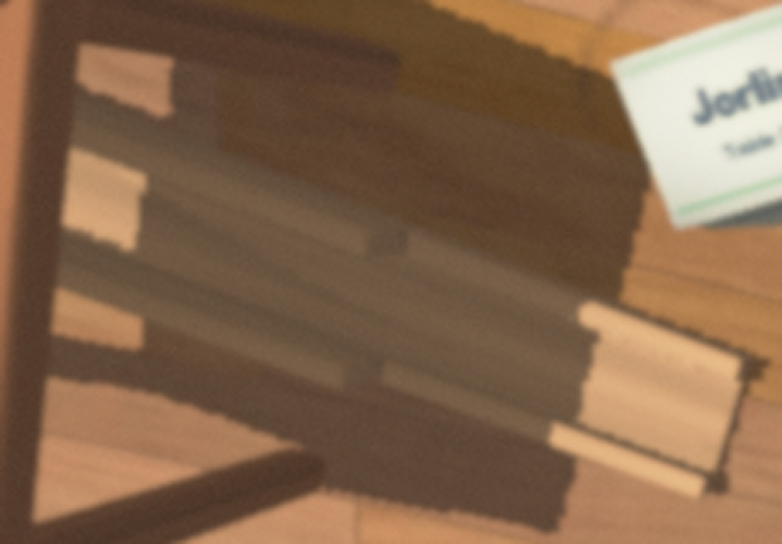

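```bash
python3 - <<'E'
from h import *
np.set_printoptions(precision=4,suppress=True)
im=dict(np.load("w2.npz"))
f=lambda u,v,z=.012: ray(im,u/3.4,v/3.4+60,z)[:2]
a,b,c,d=f(588,299),f(757,358),f(550,442),f(700,497)
for p,q in[(a,b),(c,d)]:
    e=p-q; print(p,q,np.degrees(np.arctan2(e[0],e[1])))
n=np.array([np.cos(np.radians(9)),-np.sin(np.radians(9))]); print("width",(a-c)@n,(b-d)@n)
print("wall starts",f(408,240,.034),f(383,385,.034)); 
a2,c2=f(75,85,.034),f(60,290,.034); print("far walls outer",a2,c2)
for th in (7,8,9,10,11):
  x=np.array([np.sin(np.radians(th)),np.cos(np.radians(th))]); n=np.array([x[1],-x[0]]); print(th,[round(float(p@n),4) for p in(a,b,a2,c,d,c2)])
E
```

```text
[ 0.5775 -0.1168] [ 0.5696 -0.1918] 5.986580750504288
[ 0.5091 -0.1066] [ 0.4995 -0.1759] 7.911184802763663
width 0.0691312782401346 0.07176422661621824
wall starts [ 0.5884 -0.0546] [ 0.5255 -0.0473]
far walls outer [0.6165 0.0733] [0.5338 0.0828]
7 [0.5874, 0.5888, 0.603, 0.5183, 0.5172, 0.5197]
8 [0.5881, 0.5908, 0.6003, 0.519, 0.5191, 0.517]
9 [0.5887, 0.5926, 0.5975, 0.5195, 0.5209, 0.5142]
10 [0.589, 0.5943, 0.5944, 0.5199, 0.5224, 0.5113]
11 [0.5892, 0.5958, 0.5912, 0.5201, 0.5239, 0.5082]
```

Request:
drive_tool:
  deltas:
    - [0,0,0,0.004,-0.02,-0.22,1]
    - [0,0,0,0.004,-0.02,-0.22,1]
    - [0,0,0,0.004,-0.02,-0.22,1]
    - [0,0,0,0.004,-0.02,-0.22,1]
    - [0,0,0,0,-0.015,-0.22,1]

```text
t: 4.53
tcp_pos: [0.6028, -0.3403, 0.1596]
tcp_rot: [[0.969, 0.246, 0.001], [0.246, -0.969, 0.001], [0.001, -0.001, -1.0]]
force: [0.8, 1.0, -0.3]
grip_width: 0.0854
grasp_force: 0.0
```

Request:
drive_tool:
  deltas:
    - [0,0,0,0,0,-0.25,1]
    - [0,0,0,0,0,-0.25,1]
    - [0,0,0,0,0,-0.25,1]
    - [0,0,0,0,0,-0.22,1]
    - [0,0,0,0,0,-0.15,1]

```text
t: 4.95
tcp_pos: [0.6017, -0.3392, 0.0234]
tcp_rot: [[0.969, 0.246, -0.002], [0.246, -0.969, 0.003], [-0.002, -0.003, -1.0]]
force: [-0.8, 0.8, -0.4]
grip_width: 0.0857
grasp_force: 0.0
```

Request:
drive_tool:
  deltas:
    - [0,0,0,0,0,0,-1]
    - [0,0,0,0,0,0,-1]
    - [0,0,0,0,0,0,-1]
    - [0,0,0,0,0,0,-1]
    - [0,0,0,0,0,0,-1]
  newtons: 40

```text
t: 5.37
tcp_pos: [0.6032, -0.343, 0.0286]
tcp_rot: [[0.97, 0.244, 0.003], [0.244, -0.97, -0.001], [0.003, 0.002, -1.0]]
force: [-0.8, 1.3, 5.5]
grip_width: 0.0381
grasp_force: 40.7
```

Request:
drive_tool:
  deltas:
    - [0,0,0,0,0,0,-1]
    - [0,0,0,0,0,0,-1]
    - [0,0,0,0,0,0,-1]
    - [0,0,0,0,0,0,-1]
    - [0,0,0,0,0,0,-1]

```text
t: 5.78
tcp_pos: [0.6032, -0.343, 0.0286]
tcp_rot: [[0.97, 0.244, 0.003], [0.244, -0.97, -0.001], [0.003, 0.002, -1.0]]
force: [0.2, 1.3, 8.1]
grip_width: 0.0382
grasp_force: 40.9
```

Request:
drive_tool:
  deltas:
    - [0,0,0,0,0,0.15,-1]
    - [0,0,0,0,0,0.27,-1]
    - [0,0,0,0,0,0.3,-1]
    - [0,0,0,0,0,0.3,-1]
    - [0,0,0,0,0,0.25,-1]

```text
t: 6.2
tcp_pos: [0.6018, -0.343, 0.1819]
tcp_rot: [[0.97, 0.243, 0.002], [0.243, -0.97, -0.001], [0.002, 0.001, -1.0]]
force: [0.9, -0.2, -1.1]
grip_width: 0.0382
grasp_force: 40.7
```

Request:
drive_tool:
  deltas:
    - [0,0,0.027,-0.037,0.123,0,-1]
    - [0,0,0.027,-0.037,0.123,0,-1]
    - [0,0,0.027,-0.037,0.123,0,-1]
    - [0,0,0.027,-0.037,0.123,0,-1]
    - [0,0,0.027,-0.037,0.123,0,-1]

```text
t: 6.62
tcp_pos: [0.5792, -0.268, 0.1793]
tcp_rot: [[0.781, 0.624, 0.001], [0.624, -0.781, 0.0], [0.001, 0.0, -1.0]]
force: [-0.3, 0.1, -1.2]
grip_width: 0.0378
grasp_force: 40.7
```

Request:
drive_tool:
  deltas:
    - [0,0,0.027,-0.035,0.123,0,-1]
    - [0,0,0.027,-0.035,0.123,0,-1]
    - [0,0,0.027,-0.035,0.123,0,-1]
    - [0,0,0.027,-0.035,0.123,0,-1]
    - [0,0,0.027,-0.035,0.123,0,-1]

```text
t: 7.03
tcp_pos: [0.5581, -0.1943, 0.1793]
tcp_rot: [[0.456, 0.89, 0.001], [0.89, -0.456, 0.0], [0.0, 0.001, -1.0]]
force: [-0.2, -0.1, -2.4]
grip_width: 0.0379
grasp_force: 40.6
```

Request:
drive_tool:
  deltas:
    - [0,0,0.027,-0.035,0.123,0,-1]
    - [0,0,0.027,-0.035,0.123,0,-1]
    - [0,0,0.027,-0.035,0.123,-0.2,-1]
    - [0,0,0.027,-0.035,0.123,-0.3,-1]
    - [0,0,0,-0.02,0.123,-0.25,-1]

```text
t: 7.45
tcp_pos: [0.5392, -0.1206, 0.0887]
tcp_rot: [[0.133, 0.991, 0.003], [0.991, -0.133, 0.0], [0.001, 0.002, -1.0]]
force: [0.1, 0.6, -1.9]
grip_width: 0.0379
grasp_force: 40.7
```

Request:
drive_tool:
  deltas:
    - [0,0,0,0,0,0,-1]
    - [0,0,0,0,0,0,-1]
    - [0,0,0,0,0,0,-1]
    - [0,0,0,0,0,0,-1]
    - [0,0,0,0,0,0,-1]

```text
t: 7.87
tcp_pos: [0.5407, -0.1225, 0.0905]
tcp_rot: [[0.139, 0.99, 0.003], [0.99, -0.139, -0.001], [-0.0, 0.004, -1.0]]
force: [0.5, 0.1, -0.5]
grip_width: 0.038
grasp_force: 40.8
```

```bash
python3 - <<'E'
from h import *
ims={}
for n in ["wrist","side"]:
    im=snap(n); save(im,n+"3"); np.savez(n+"3",**{k:im[k] for k in["R","t","fx","fy","cx","cy"]})
a=cv2.imread("pics/wrist3.png"); b=cv2.imread("pics/side3.png")[180:330,250:450]
b=cv2.resize(b,(400,300),interpolation=cv2.INTER_CUBIC); a=a[40:340,60:460]
cv2.imwrite("pics/c3.png",np.hstack([a,b])); print(r.sense()["tcp_pos"],r.sense()["tcp_rot"])
E
```

```text
[ 0.54021743 -0.12197955  0.08992512] [[ 1.38097374e-01  9.90415813e-01  2.37325757e-03]
 [ 9.90418654e-01 -1.38096809e-01 -4.00992613e-04]
 [-6.94101286e-05  2.40589459e-03 -9.99997103e-01]]
```

View pics/c3.png

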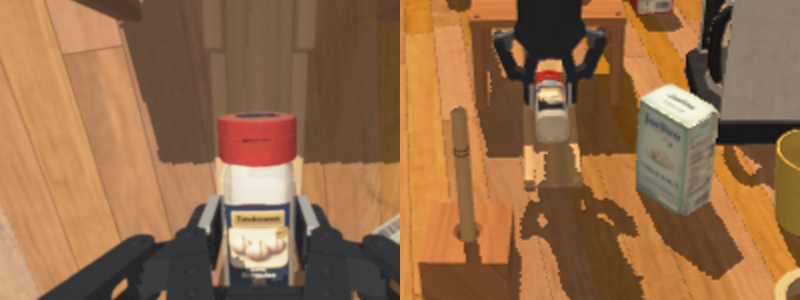

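```bash
python3 - <<'E'
import cv2
a=cv2.imread("pics/wrist3.png")[40:210,220:410]; cv2.imwrite("pics/c4.png",cv2.convertScaleAbs(cv2.resize(a,None,fx=3.5,fy=3.5,interpolation=cv2.INTER_CUBIC),alpha=1.6))
E
```

```text
(no output)
```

View pics/c4.png

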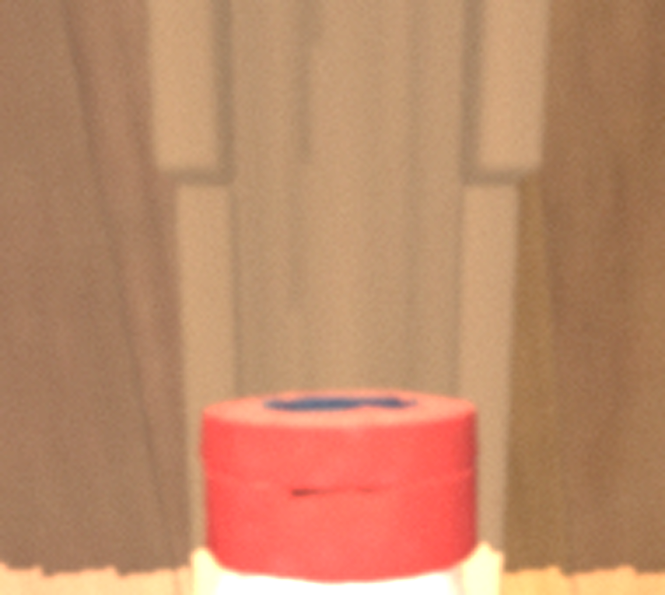

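```bash
python3 - <<'E'
from h import *
np.set_printoptions(precision=4,suppress=True)
im=dict(np.load("wrist3.npz")); print(im["cx"],-im["R"].T@im["t"])
f=lambda u,v,z: ray(im,u/3.5+220,v/3.5+40,z)[:2]
Y=np.array([.9904,-.1381]); X=np.array([.1381,.9904]); tcp=np.array([.5402,-.1220])
L=lambda p:np.array([(p-tcp)@X,(p-tcp)@Y])
for n,a,b,v,z in [("highwall",155,543,165,.034),("high inner",218,480,165,.034),("low185",178,517,187,.012),("low540",192,505,540,.012),("cap",203,476,430,.083),("cap low",207,474,530,.083),]:
    p,q=f(a,v,z),f(b,v,z); print(n,L(p),L(q),"mid",L((p+q)/2))
E
```

```text
318.1219945857043 [ 0.5494 -0.0531  0.2217]
highwall [ 0.0902 -0.0339] [0.0902 0.0365] mid [0.0902 0.0013]
high inner [ 0.0902 -0.0225] [0.0902 0.025 ] mid [0.0902 0.0013]
low185 [ 0.0885 -0.0333] [0.0884 0.0357] mid [0.0885 0.0012]
low540 [ 0.0141 -0.0337] [0.014  0.0367] mid [0.0141 0.0015]
cap [ 0.0492 -0.0201] [0.0492 0.0192] mid [ 0.0492 -0.0005]
cap low [ 0.0344 -0.0201] [0.0344 0.0194] mid [ 0.0344 -0.0003]
```

Request:
drive_tool:
  deltas:
    - [0,0,0,0.022,0.056,0,-1]
    - [0,0,0,0,0,-0.12,-1]
    - [0,0,0,0,0,-0.12,-1]
    - [0,0,0,0,0,-0.08,-1]
    - [0,0,0,0,0,-0.06,-1]

```text
t: 8.38
tcp_pos: [0.5418, -0.1139, 0.0423]
tcp_rot: [[0.137, 0.991, -0.001], [0.991, -0.137, 0.0], [0.0, -0.001, -1.0]]
force: [-0.4, -0.5, -1.5]
grip_width: 0.0383
grasp_force: 40.8
```

Request:
drive_tool:
  deltas:
    - [0,0,0,0,0,-0.03,-1]
    - [0,0,0,0,0,-0.03,-1]
    - [0,0,0,0,0,-0.02,-1]
    - [0,0,0,0,0,0,-1]
    - [0,0,0,0,0,0,-1]

```text
t: 8.8
tcp_pos: [0.5422, -0.1145, 0.0338]
tcp_rot: [[0.137, 0.991, 0.0], [0.991, -0.137, -0.0], [0.0, 0.0, -1.0]]
force: [-0.1, -0.1, -1.5]
grip_width: 0.0381
grasp_force: 40.8
```

```bash
python3 - <<'E'
from h import *
s=r.sense(); print(s["tcp_pos"],s["force"],s["ft_torque"])
im=snap("wrist"); save(im,"w5"); im2=snap("side"); save(im2,"s5")
a=im["color"][40:240,200:440]; b=im2["color"][200:300,280:400]
cv2.imwrite("pics/c5.png",np.hstack([cv2.resize(x,(400,333),interpolation=cv2.INTER_CUBIC) for x in(a,b)])[:,:,::-1])
E
```

```text
[ 0.54221818 -0.11447826  0.03376234] [-0.11147454 -0.08703387 -1.52594937] [-0.05355104 -0.01771153  0.02961059]
```

View pics/c5.png

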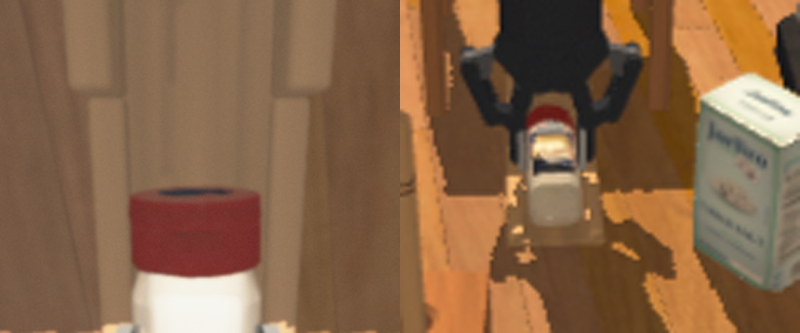

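Request:
drive_tool:
  deltas:
    - [0,0,0,0.005,0,-0.01,-1]
    - [0,0,0,0,0,-0.006,-1]
    - [0,0,0,0,0,0,-1]
    - [0,0,0,0,0,0,-1]
    - [0,0,0,0,0,0,-1]

```text
t: 9.32
tcp_pos: [0.543, -0.1145, 0.0326]
tcp_rot: [[0.137, 0.991, 0.001], [0.991, -0.137, 0.0], [0.001, 0.001, -1.0]]
force: [-1.8, 0.7, 8.6]
grip_width: 0.0384
grasp_force: 41.8
```

Request:
drive_tool:
  deltas:
    - [0,0,0,0,0,0,0.0]
    - [0,0,0,0,0,0,0.5]
    - [0,0,0,0,0,0,1]
    - [0,0,0,0,0,0,1]
    - [0,0,0,0,0,0,1]

```text
t: 9.73
tcp_pos: [0.5426, -0.1144, 0.0315]
tcp_rot: [[0.137, 0.991, 0.0], [0.991, -0.137, -0.0], [-0.0, 0.0, -1.0]]
force: [-0.4, -0.0, -1.2]
grip_width: 0.085
grasp_force: 0.0
```

Request:
drive_tool:
  deltas:
    - [0,0,0,0,0,0,1]
    - [0,0,0,0,0,0.1,1]
    - [0,0,0,0,0,0.2,1]
    - [0,0,0,0,0,0.3,1]
    - [0,0,0,0,0,0.3,1]

```text
t: 10.15
tcp_pos: [0.5417, -0.1145, 0.1409]
tcp_rot: [[0.137, 0.991, -0.002], [0.991, -0.137, -0.0], [-0.0, -0.002, -1.0]]
force: [0.7, 0.1, 0.5]
grip_width: 0.0856
grasp_force: 0.0
```

Request:
drive_tool:
  deltas:
    - [0,0,0,0,0,0.3,1]
    - [0,0,0,0,0,0.3,1]
    - [0,0,0,0,0,0.3,1]
    - [0,0,0,-0.1,-0.15,0,1]
    - [0,0,0,-0.1,-0.15,0,1]

```text
t: 10.57
tcp_pos: [0.5202, -0.1502, 0.251]
tcp_rot: [[0.134, 0.991, 0.006], [0.991, -0.134, 0.0], [0.001, 0.006, -1.0]]
force: [0.1, -0.2, -0.8]
grip_width: 0.0854
grasp_force: 0.0
```

Request:
drive_tool:
  deltas:
    - [0,0,0,-0.15,-0.23,0,1]
    - [0,0,0,-0.15,-0.23,0,1]
    - [0,0,0,-0.15,-0.23,0,1]
    - [0,0,0,-0.15,-0.23,0,1]
    - [0,0,0,-0.1,-0.15,0,1]

```text
t: 10.98
tcp_pos: [0.432, -0.2817, 0.2486]
tcp_rot: [[0.14, 0.99, 0.001], [0.99, -0.14, -0.001], [-0.001, 0.001, -1.0]]
force: [0.1, -0.3, -0.2]
grip_width: 0.0854
grasp_force: 0.0
```

Request:
drive_tool:
  deltas:
    - [0,0,0,-0.1,-0.15,0,1]
    - [0,0,0,0,0,0,1]
    - [0,0,0,0,0,0,1]
    - [0,0,0,0,0,0,1]
    - [0,0,0,0,0,0,1]

```text
t: 11.4
tcp_pos: [0.4233, -0.2958, 0.2478]
tcp_rot: [[0.135, 0.991, 0.0], [0.991, -0.135, 0.0], [0.0, 0.0, -1.0]]
force: [-0.5, 0.5, -0.6]
grip_width: 0.0854
grasp_force: 0.0
```

```bash
python3 - <<'E'
from h import *
np.set_printoptions(precision=4,suppress=True)
s=r.sense(); print(s["tcp_pos"],s["joint_pos"])
ims=[]
for c in["wrist","top"]:
    im=snap(c); save(im,c+"6"); ims.append(im)
    for n in ["stick","stand"]:
      for d in optics.regions_of(n,c)[:1]:
        print(c,n,round(d["p"],2),d["box"])
    for d in optics.regions_of("square_jar",c)[:1]:
        q=np.array([ray(im,u+.5,v+.5,.034)[:2] for v,u in np.argwhere(d["mask"])],np.float32)*1000
        print(c,"jar",d["p"],d["box"],cv2.minAreaRect(q))
a=ims[0]["color"]; b=ims[1]["color"][130:290,280:480]
cv2.imwrite("pics/c6.png",np.hstack([cv2.resize(x,(400,int(400*x.shape[0]/x.shape[1])))[:250] for x in(a,b)])[:,:,::-1])
E
```

```text
[ 0.4233 -0.2958  0.2478] [ -3.1089  13.4335  36.859  112.1483  -9.5599  57.3914  30.4046]
wrist stick 0.78 [306.1, 170.2, 329.0, 236.7]
wrist stand 0.67 [277.3, 139.2, 358.1, 221.3]
wrist jar 0.86 [379.4, 2.6, 422.3, 57.1] ((537.6231079101562, -142.8905029296875), (56.83507537841797, 45.3463249206543), 82.24158477783203)
top stick 0.41 [348.6, 208.7, 387.9, 223.9]
top stand 0.66 [412.5, 235.7, 450.6, 272.7]
top jar 0.65 [350.1, 209.3, 388.9, 224.9] ((537.7128295898438, -117.19432067871094), (106.61005401611328, 42.98440933227539), 83.44520568847656)
```

View pics/c6.png

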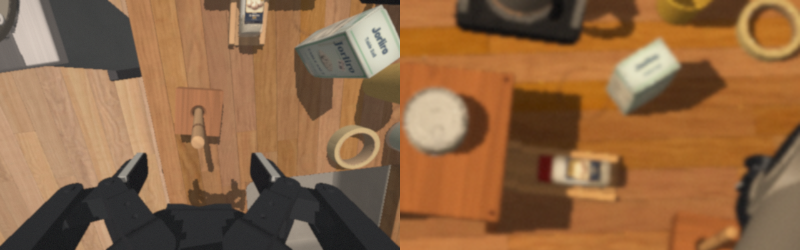

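```bash
python3 - <<'E'
from h import *
np.set_printoptions(precision=4,suppress=True)
im=snap("wrist"); save(im,"w7")
d=optics.regions_of("stick","wrist")[0]; m=d["mask"]; ys=np.unique(np.argwhere(m)[:,0])
for y in ys[::6]:
    x=np.argwhere(m[y])[:,0]; print(y,x.min(),x.max())
b=d["box"]; print(b)
for v in(225,229,233): print(v,ray(im,317.5,v,.206)[:2])
print(proj(im,[.4233,-.2958,.206]),proj(im,[.421,-.2975,.206]),proj(im,[.421,-.2975,.052]))
E
```

```text
170 316 319
176 312 323
182 311 324
188 311 325
194 310 325
200 309 326
206 308 328
212 308 328
218 307 328
224 306 328
230 307 327
236 317 317
[305.4, 170.0, 328.5, 236.3]
225 [ 0.4222 -0.2934]
229 [ 0.4218 -0.2963]
233 [ 0.4214 -0.2992]
[319.6007 228.0471] [316.5588 230.8156] [317.2737 182.1802]
```

Request:
drive_tool:
  deltas:
    - [0,0,0,-0.01,0.013,-0.1,1]
    - [0,0,0,0,0,-0.15,1]
    - [0,0,0,0,0,-0.18,1]
    - [0,0,0,0,0,-0.16,1]
    - [0,0,0,0,0,-0.1,1]

```text
t: 12.32
tcp_pos: [0.4207, -0.2947, 0.163]
tcp_rot: [[0.137, 0.991, -0.002], [0.991, -0.137, 0.001], [0.001, -0.002, -1.0]]
force: [0.9, 0.3, 0.6]
grip_width: 0.0853
grasp_force: 0.0
```

Request:
drive_tool:
  deltas:
    - [0,0,0,0,0,0,0.2]
    - [0,0,0,0,0,0,-1]
    - [0,0,0,0,0,0,-1]
    - [0,0,0,0,0,0,-1]
    - [0,0,0,0,0,0,-1]
  newtons: 80

```text
t: 12.73
tcp_pos: [0.422, -0.2956, 0.1657]
tcp_rot: [[0.137, 0.991, 0.002], [0.991, -0.137, -0.001], [-0.0, 0.002, -1.0]]
force: [-0.6, 0.5, 0.7]
grip_width: 0.0257
grasp_force: 0.0
```

Request:
drive_tool:
  deltas:
    - [0,0,0,0,0,0,-1]
    - [0,0,0,0,0,0,-1]
    - [0,0,0,0,0,0,-1]
    - [0,0,0,0,0,0,-1]
    - [0,0,0,0,0,0,-1]

```text
t: 13.15
tcp_pos: [0.422, -0.2957, 0.1657]
tcp_rot: [[0.137, 0.991, 0.002], [0.991, -0.137, -0.001], [-0.0, 0.002, -1.0]]
force: [-0.5, 1.3, 6.6]
grip_width: 0.0144
grasp_force: 77.8
```

Request:
drive_tool:
  deltas:
    - [0,0,0,0,0,0.05,-1]
    - [0,0,0,0,0,0.12,-1]
    - [0,0,0,0,0,0.17,-1]
    - [0,0,0,0,0,0.2,-1]
    - [0,0,0,0,0,0.2,-1]

```text
t: 13.57
tcp_pos: [0.4208, -0.2951, 0.2545]
tcp_rot: [[0.137, 0.991, -0.001], [0.991, -0.137, 0.0], [0.0, -0.001, -1.0]]
force: [0.3, -0.0, -0.1]
grip_width: 0.0142
grasp_force: 77.9
```

Request:
drive_tool:
  deltas:
    - [0,0,0,0,0,0.2,-1]
    - [0,0,0,0,0,0.1,-1]
    - [0.0206,-0.0029,0,0.066,-0.024,0,-1]
    - [0.0206,-0.0029,0,0.066,-0.024,0,-1]
    - [0.0206,-0.0029,0,0.066,-0.024,0,-1]

```text
t: 13.98
tcp_pos: [0.4459, -0.3034, 0.2907]
tcp_rot: [[0.132, 0.991, 0.03], [0.971, -0.135, 0.196], [0.198, 0.003, -0.98]]
force: [-0.4, 0.2, -1.0]
grip_width: 0.0139
grasp_force: 77.9
```

Request:
drive_tool:
  deltas:
    - [0.0206,-0.0029,0,0.066,-0.024,0,-1]
    - [0.0206,-0.0029,0,0.066,-0.024,0,-1]
    - [0.0206,-0.0029,0,0.066,-0.024,0,-1]
    - [0.0206,-0.0029,0,0.066,-0.024,0,-1]
    - [0.0206,-0.0029,0,0.066,-0.024,0,-1]

```text
t: 14.4
tcp_pos: [0.485, -0.3186, 0.29]
tcp_rot: [[0.118, 0.991, 0.07], [0.857, -0.137, 0.497], [0.502, 0.002, -0.865]]
force: [0.7, -0.1, -0.3]
grip_width: 0.0145
grasp_force: 77.9
```

Request:
drive_tool:
  deltas:
    - [0.0206,-0.0029,0,0.066,-0.024,0,-1]
    - [0.0206,-0.0029,0,0.066,-0.024,0,-1]
    - [0.0206,-0.0029,0,0.066,-0.024,0,-1]
    - [0.0206,-0.0029,0,0.066,-0.024,0,-1]
    - [0,0,0,0,0,0,-1]

```text
t: 14.82
tcp_pos: [0.5162, -0.331, 0.2871]
tcp_rot: [[0.1, 0.99, 0.097], [0.699, -0.139, 0.702], [0.708, -0.002, -0.706]]
force: [-0.8, 0.5, -1.1]
grip_width: 0.0142
grasp_force: 78.0
```

```bash
python3 - <<'E'
from h import *
np.set_printoptions(precision=4,suppress=True)
s=r.sense(); print(s["tcp_pos"],s["joint_pos"],s["tcp_rot"])
R=s["tcp_rot"]; print("tip",s["tcp_pos"]+.16*R[:,2])
im=snap("side"); save(im,"s8"); np.savez("s8",**{k:im[k] for k in["R","t","fx","fy","cx","cy"]})
print("tip px",proj(im,s["tcp_pos"]+.16*R[:,2]))
for d in optics.regions_of("stick","side")[:1]: print(d["p"],d["box"])
a=im["color"][130:360,180:480]
cv2.imwrite("pics/c8.png",cv2.resize(a,None,fx=2.5,fy=2.5)[:,:,::-1])
E
```

```text
[ 0.5162 -0.331   0.2871] [ 26.0717  38.0466  28.6028  83.6104 -46.5813  99.7591  54.5243] [[ 0.0999  0.9902  0.0973]
 [ 0.6987 -0.1394  0.7017]
 [ 0.7084 -0.0021 -0.7058]]
tip [ 0.5317 -0.2187  0.1742]
tip px [329.1717 221.6749]
0.62 [323.1, 208.7, 331.5, 225.5]
```

View pics/c8.png

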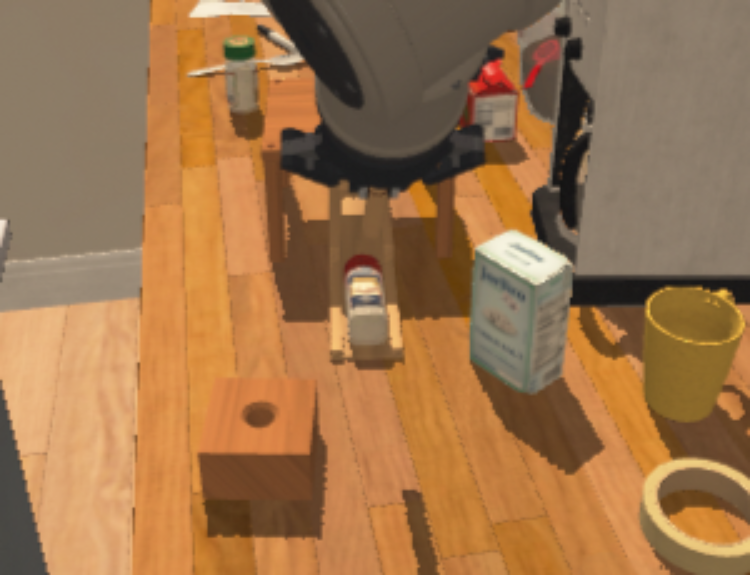

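Request:
drive_tool:
  deltas:
    - [0,0,0,-0.015,0,-0.15,-1]
    - [0,0,0,-0.014,0,-0.22,-1]
    - [0,0,0,0,0,-0.22,-1]
    - [0,0,0,0,0,-0.22,-1]
    - [0,0,0,0,0,-0.2,-1]

```text
t: 15.33
tcp_pos: [0.5126, -0.3288, 0.1673]
tcp_rot: [[0.095, 0.991, 0.098], [0.703, -0.136, 0.698], [0.705, 0.002, -0.709]]
force: [0.2, -0.1, 0.1]
grip_width: 0.0141
grasp_force: 78.0
```

Request:
drive_tool:
  deltas:
    - [0,0,0,0,0,-0.14,-1]
    - [0,0,0,0,0,-0.1,-1]
    - [0,0,0,0,0,0,-1]
    - [0,0,0,0,0,0,-1]
    - [0,0,0,0,0,0,-1]

```text
t: 15.75
tcp_pos: [0.5134, -0.3303, 0.141]
tcp_rot: [[0.095, 0.99, 0.099], [0.702, -0.138, 0.698], [0.705, 0.004, -0.709]]
force: [1.3, 1.1, 0.4]
grip_width: 0.0139
grasp_force: 78.0
```

```bash
cat > tip.py <<'E'
from h import *
np.set_printoptions(precision=4,suppress=True)
s=r.sense(); R=s["tcp_rot"]; tip=s["tcp_pos"]+.16*R[:,2]
O=np.array([.5567,-.0137]); X=np.array([.1375,.9905]); Y=np.array([.9905,-.1375])
print(s["t"],s["tcp_pos"],"joints",s["joint_pos"],"tip",tip,"lane",(tip[:2]-O)@X,(tip[:2]-O)@Y,"axis lane",R[:2,2]@X,R[:2,2]@Y,"F",s["force"])
E
python3 tip.py; python3 - <<'E'
from h import *
s=r.sense(); 
for c in["side","top"]:
    im=snap(c); save(im,c+"9")
    tip=s["tcp_pos"]+.16*s["tcp_rot"][:,2]; print(c,proj(im,tip))
    for n in["stick","square_jar"]:
        for d in optics.regions_of(n,c)[:1]: print(n,d["p"],d["box"])
E
```

```text
15.75 [ 0.5134 -0.3303  0.141 ] joints [ 27.379   46.7799  26.222   88.9867 -49.042   89.1619  63.7838] tip [ 0.5293 -0.2186  0.0275] lane -0.20674044443161627 0.0010561854433992388 axis lane 0.7053309304834983 0.0025249513087750703 F [1.2785 1.0673 0.4481]
side [328.32837913 274.78795757]
stick 0.32 [346.8, 159.4, 364.6, 192.3]
top [401.53279665 218.02387762]
square_jar 0.57 [347.7, 210.5, 387.5, 224.7]
```

Request:
drive_tool:
  deltas:
    - [0,0,0,0.008,0.08,-0.025,-1]
    - [0,0,0,0.011,0.09,0,-1]
    - [0,0,0,0.011,0.08,0,-1]
    - [0,0,0,0.009,0.066,0,-1]
    - [0,0,0,0.009,0.066,0,-1]

```text
t: 16.47
tcp_pos: [0.519, -0.2823, 0.1367]
tcp_rot: [[0.095, 0.991, 0.098], [0.701, -0.137, 0.7], [0.707, 0.002, -0.708]]
force: [-0.7, -2.5, -0.1]
grip_width: 0.0138
grasp_force: 78.0
```

Request:
drive_tool:
  deltas:
    - [0,0,0,0.009,0.066,0,-1]
    - [0,0,0,0.009,0.066,0,-1]
    - [0,0,0,0.009,0.066,0,-1]
    - [0,0,0,0.009,0.066,0,-1]
    - [0,0,0,0.009,0.066,0,-1]

```text
t: 16.88
tcp_pos: [0.5242, -0.2438, 0.1367]
tcp_rot: [[0.096, 0.99, 0.099], [0.702, -0.138, 0.699], [0.706, 0.002, -0.708]]
force: [-0.0, -1.4, -0.2]
grip_width: 0.0143
grasp_force: 78.0
```

```bash
python3 tip.py; python3 - <<'E'
from h import *
s=r.sense(); 
for c in["side","top"]:
    im=snap(c); save(im,c+"10")
    for n in["stick","square_jar"]:
        for d in optics.regions_of(n,c)[:1]:
            q=np.array([ray(im,u+.5,v+.5,.034)[:2] for v,u in np.argwhere(d["mask"])],np.float32)*1000
            print(c,n,d["p"],d["box"],cv2.minAreaRect(q))
E
```

```text
16.8833 [ 0.5242 -0.2438  0.1367] joints [ 21.1544  42.6353  24.7765  97.6037 -51.4369  82.9237  62.3258] tip [ 0.54   -0.1319  0.0234] lane -0.11939868084513866 -0.0002824570921839772 axis lane 0.7060912823004929 0.001646956266370531 F [-0.0402 -1.3632 -0.1768]
side square_jar 0.37 [321.9, 246.7, 334.1, 258.1] ((537.156005859375, -149.94297790527344), (24.268484115600586, 34.942562103271484), 79.54047393798828)
top stick 0.67 [375.9, 209.5, 430.7, 219.2] ((538.2085571289062, -218.227294921875), (15.905804634094238, 166.5687713623047), 1.972266435623169)
top square_jar 0.61 [334.3, 204.1, 371.8, 222.3] ((544.3814086914062, -75.36157989501953), (105.68849182128906, 43.6873664855957), 82.20793151855469)
```

Request:
drive_tool:
  deltas:
    - [0,0,0,0.009,0.066,0,-1]
    - [0,0,0,0.009,0.066,0,-1]
    - [0,0,0,0.009,0.066,0,-1]
    - [0,0,0,0.009,0.066,0,-1]
    - [0,0,0,0.009,0.066,0,-1]

```text
t: 17.6
tcp_pos: [0.5297, -0.2035, 0.1366]
tcp_rot: [[0.096, 0.991, 0.098], [0.701, -0.137, 0.7], [0.707, 0.002, -0.708]]
force: [-0.3, -0.3, -1.1]
grip_width: 0.0141
grasp_force: 78.0
```

Request:
drive_tool:
  deltas:
    - [0,0,0,0.009,0.066,0,-1]
    - [0,0,0,0.009,0.066,0,-1]
    - [0,0,0,0.009,0.066,0,-1]
    - [0,0,0,0.009,0.066,0,-1]
    - [0,0,0,0.009,0.066,0,-1]

```text
t: 18.02
tcp_pos: [0.535, -0.1643, 0.1366]
tcp_rot: [[0.096, 0.99, 0.098], [0.701, -0.138, 0.699], [0.706, 0.002, -0.708]]
force: [0.0, -0.2, -0.5]
grip_width: 0.0142
grasp_force: 78.0
```

Request:
drive_tool:
  deltas:
    - [0,0,0,0.009,0.066,0,-1]
    - [0,0,0,0.009,0.066,0,-1]
    - [0,0,0,0.009,0.066,0,-1]
    - [0,0,0,0.009,0.066,0,-1]
    - [0,0,0,0.009,0.066,0,-1]

```text
t: 18.43
tcp_pos: [0.5404, -0.1248, 0.1366]
tcp_rot: [[0.096, 0.99, 0.098], [0.701, -0.138, 0.699], [0.706, 0.002, -0.708]]
force: [-0.3, -0.5, -1.5]
grip_width: 0.0143
grasp_force: 78.0
```

```bash
python3 tip.py
```

```text
18.4333 [ 0.5404 -0.1248  0.1366] joints [ 12.2467  37.6092  22.0658 106.6022 -55.9645  74.7679  58.8446] tip [ 0.5562 -0.0129  0.0233] lane 0.0007670862289820364 -0.0006475716775245172 axis lane 0.706316904625462 0.0013701215091439336 F [-0.3169 -0.467  -1.498 ]
```

Request:
drive_tool:
  deltas:
    - [0,0,0,0.009,0.066,0,-1]
    - [0,0,0,0.009,0.066,0,-1]
    - [0,0,0,0.009,0.066,0,-1]
    - [0,0,0,0.009,0.06,0,-1]
    - [0,0,0,0.004,0.03,0,-1]

```text
t: 18.85
tcp_pos: [0.5452, -0.0895, 0.1367]
tcp_rot: [[0.095, 0.991, 0.098], [0.701, -0.137, 0.7], [0.707, 0.002, -0.707]]
force: [-0.2, -0.9, 1.6]
grip_width: 0.0142
grasp_force: 78.0
```

Request:
drive_tool:
  deltas:
    - [0,0,0,0.002,0.016,0,-1]
    - [0,0,0,0.002,0.016,0,-1]
    - [0,0,0,0.002,0.016,0,-1]
    - [0,0,0,0,0,0,-1]
    - [0,0,0,0,0,0,-1]

```text
t: 19.27
tcp_pos: [0.5459, -0.0854, 0.1366]
tcp_rot: [[0.096, 0.99, 0.099], [0.701, -0.138, 0.699], [0.706, 0.002, -0.708]]
force: [1.6, -1.0, -0.2]
grip_width: 0.0142
grasp_force: 78.0
```

```bash
python3 tip.py
```

```text
19.2667 [ 0.5459 -0.0854  0.1366] joints [  9.2326  36.2399  20.9534 108.9    -57.7795  72.0511  57.4475] tip [0.5617 0.0265 0.0233] lane 0.040489738845458395 -0.0005878117831628732 axis lane 0.7062507331792467 0.0016668817886615428 F [ 1.5698 -1.0168 -0.1867]
```

Request:
drive_tool:
  deltas:
    - [0,0,0,0.002,0.015,0,-1]
    - [0,0,0,0.001,0.008,0,-1]
    - [0,0,0,0.001,0.008,0,-1]
    - [0,0,0,0,0,0,-1]
    - [0,0,0,0,0,0,-1]

```text
t: 19.68
tcp_pos: [0.5463, -0.0814, 0.1366]
tcp_rot: [[0.096, 0.99, 0.098], [0.701, -0.138, 0.7], [0.706, 0.002, -0.708]]
force: [0.7, -2.0, 0.4]
grip_width: 0.0145
grasp_force: 78.0
```

Request:
drive_tool:
  deltas:
    - [0,0,0,0.001,0.008,0,-1]
    - [0,0,0,0.001,0.008,0,-1]
    - [0,0,0,0,0,0,-1]
    - [0,0,0,0,0,0,-1]
    - [0,0,0,0,0,0,-1]

```text
t: 20.1
tcp_pos: [0.5466, -0.0801, 0.1367]
tcp_rot: [[0.097, 0.99, 0.099], [0.702, -0.138, 0.699], [0.706, 0.002, -0.708]]
force: [-1.4, -3.3, 1.8]
grip_width: 0.0142
grasp_force: 78.2
```

Request:
drive_tool:
  deltas:
    - [0,0,0,0.001,0.008,0,-1]
    - [0,0,0,0.001,0.008,0,-1]
    - [0,0,0,0,0,0,-1]
    - [0,0,0,0,0,0,-1]
    - [0,0,0,0,0,0,-1]

```text
t: 20.52
tcp_pos: [0.5469, -0.0791, 0.1366]
tcp_rot: [[0.097, 0.99, 0.1], [0.703, -0.139, 0.698], [0.705, 0.002, -0.709]]
force: [-2.9, -6.4, 2.7]
grip_width: 0.0142
grasp_force: 78.8
```

```bash
python3 tip.py
```

```text
20.5167 [ 0.5469 -0.0791  0.1366] joints [  8.6763  35.9726  20.8078 109.2875 -58.0951  71.4923  57.1723] tip [0.5629 0.0326 0.0231] lane 0.04666271873069863 -0.0002656988999610737 axis lane 0.7049120287461118 0.0029167602268516243 F [-2.9498 -6.4442  2.6534]
```

Request:
drive_tool:
  deltas:
    - [0,0,0,-0.011,-0.08,0,-1]
    - [0,0,0,-0.034,-0.247,0,-1]
    - [0,0,0,-0.034,-0.247,0,-1]
    - [0,0,0,-0.034,-0.247,0,-1]
    - [0,0,0,-0.034,-0.247,0,-1]

```text
t: 20.93
tcp_pos: [0.5288, -0.2064, 0.1365]
tcp_rot: [[0.096, 0.991, 0.097], [0.7, -0.137, 0.701], [0.707, 0.001, -0.707]]
force: [-0.4, 0.1, -0.9]
grip_width: 0.014
grasp_force: 78.1
```

Request:
drive_tool:
  deltas:
    - [0,0,0,-0.034,-0.247,0,-1]
    - [0,0,0,-0.034,-0.247,0,-1]
    - [0,0,0,-0.034,-0.247,0,-1]
    - [0,0,0,-0.034,-0.247,0,-1]
    - [0,0,0,0,0,0.15,-1]

```text
t: 21.35
tcp_pos: [0.5094, -0.3293, 0.1508]
tcp_rot: [[0.105, 0.99, 0.098], [0.701, -0.144, 0.698], [0.705, -0.005, -0.709]]
force: [-1.2, 0.3, -0.3]
grip_width: 0.0144
grasp_force: 78.1
```

Request:
drive_tool:
  deltas:
    - [0,0,0,0,0,0.25,-1]
    - [0,0,0,0,0,0.25,-1]
    - [0,0,0,0,0,0.25,-1]
    - [0,0,0,0,0,0.25,-1]
    - [0,0,0,0,0,0.13,-1]

```text
t: 21.77
tcp_pos: [0.5133, -0.3244, 0.2939]
tcp_rot: [[0.093, 0.991, 0.1], [0.702, -0.137, 0.699], [0.706, 0.005, -0.708]]
force: [0.4, -0.8, 0.3]
grip_width: 0.0143
grasp_force: 78.1
```

Request:
drive_tool:
  deltas:
    - [-0.0206,0.0029,0,-0.066,0.024,0,-1]
    - [-0.0206,0.0029,0,-0.066,0.024,0,-1]
    - [-0.0206,0.0029,0,-0.066,0.024,0,-1]
    - [-0.0206,0.0029,0,-0.066,0.024,0,-1]
    - [-0.0206,0.0029,0,-0.066,0.024,0,-1]

```text
t: 22.18
tcp_pos: [0.4727, -0.3093, 0.2897]
tcp_rot: [[0.122, 0.991, 0.06], [0.89, -0.137, 0.436], [0.44, 0.0, -0.898]]
force: [-0.3, 0.1, -0.2]
grip_width: 0.0141
grasp_force: 77.9
```

Request:
drive_tool:
  deltas:
    - [-0.0206,0.0029,0,-0.066,0.024,0,-1]
    - [-0.0206,0.0029,0,-0.066,0.024,0,-1]
    - [-0.0206,0.0029,0,-0.066,0.024,0,-1]
    - [-0.0206,0.0029,0,-0.066,0.024,0,-1]
    - [-0.0206,0.0029,0,-0.066,0.024,0,-1]

```text
t: 22.6
tcp_pos: [0.4331, -0.2947, 0.2897]
tcp_rot: [[0.135, 0.991, 0.017], [0.982, -0.136, 0.127], [0.128, -0.0, -0.992]]
force: [-0.4, 0.2, -0.8]
grip_width: 0.0141
grasp_force: 77.9
```

Request:
drive_tool:
  deltas:
    - [-0.0206,0.0029,0,-0.066,0.024,0,-1]
    - [-0.0206,0.0029,0,-0.066,0.024,0,-1]
    - [0,0,0,0,0,0,-1]
    - [0,0,0,0,0,0,-1]
    - [0,0,0,0,0,0,-1]

```text
t: 23.02
tcp_pos: [0.418, -0.2896, 0.2901]
tcp_rot: [[0.137, 0.991, -0.0], [0.991, -0.137, 0.002], [0.002, -0.0, -1.0]]
force: [0.3, -0.2, -0.4]
grip_width: 0.0136
grasp_force: 78.0
```

```bash
python3 tip.py; python3 - <<'E'
from h import *
s=r.sense(); R=s["tcp_rot"]
for c in["side","top","wrist"]:
    im=snap(c); save(im,c+"11")
    print(c,"tip",proj(im,s["tcp_pos"]+.16*R[:,2]),"at tcp",proj(im,s["tcp_pos"]+.02*R[:,2]))
    for n in["stick","stand","square_jar"]:
        for d in optics.regions_of(n,c)[:1]:
            print(n,round(d["p"],2),d["box"])
            if n=="stick":
                m=d["mask"]
                for y in np.unique(np.argwhere(m)[:,0])[::5]:
                    x=np.argwhere(m[y])[:,0]; print("  ",y,x.min(),x.max())
E
```

```text
23.0167 [ 0.418  -0.2896  0.2901] joints [ -6.6625   9.6853  39.4254 110.1919  -7.0012  62.5239  27.7625] tip [ 0.418  -0.2894  0.1301] lane -0.29213958562565007 -0.09950256939561203 axis lane 0.001548601236296673 -0.00025111496261320576 F [ 0.2705 -0.2006 -0.3734]
side tip [279.95485303 264.47917298] at tcp [275.03099192 204.30391498]
stick 0.75 [268.6, 176.3, 283.0, 266.0]
   175 269 275
   180 268 276
   185 268 276
   190 268 276
   195 269 276
   200 269 277
   205 270 279
   210 271 279
   215 271 280
   220 272 280
   225 272 280
   230 273 280
   235 273 280
   240 273 281
   245 274 282
   250 274 282
   255 275 282
   260 275 282
   265 277 281
stand 0.88 [257.4, 282.3, 305.4, 331.9]
square_jar 0.85 [316.4, 192.4, 330.7, 224.2]
top tip [436.36018722 250.41416239] at tcp [449.67408565 243.06653814]
stand 0.64 [412.6, 236.4, 449.2, 271.7]
wrist tip [318.83412652 187.34232495] at tcp [319.36614109 241.87273274]
stick 0.97 [299.9, 184.6, 338.2, 319.6]
   182 316 321
   187 312 325
   192 311 326
   197 311 326
   202 310 327
   207 309 327
   212 309 328
   217 308 328
   222 308 329
   227 307 330
   232 307 330
   237 306 331
   242 306 331
   247 306 331
   252 306 332
   257 305 332
   262 304 332
   267 304 333
   272 303 334
   277 303 334
   282 302 335
   287 301 336
   292 300 337
   297 300 337
   302 299 338
   307 300 336
   312 302 334
   317 307 329
stand 0.78 [289.1, 141.7, 360.0, 216.3]
```

```bash
python3 - <<'E'
from h import *
np.set_printoptions(precision=4,suppress=True)
im=dict(np.load("s8.npz")); g=cv2.cvtColor(cv2.imread("pics/s8.png"),cv2.COLOR_BGR2GRAY)
f=g[288:304,272:298]; print(f[::1,::1])
print(ray(im,284,295.6,.052))
i2=snap("side"); print(ray(i2,284,295.6,.052))
c=g[286:306,270:300].astype(float); m=c<75; v,u=np.argwhere(m).mean(0); print(m.sum(),u+270.5,v+286.5,ray(im,u+270.5,v+286.5,.052))
E
```

```text
[[148 151 143 140 146 147 148 150 152 152 151 154 155 154 148 149 150 151
  149 144 143 145 148 149 148 144]
 [149 150 143 142 146 147 149 151 153 152 153 151 153 151 148 150 150 151
  149 145 145 145 147 150 147 145]
 [150 148 141 143 148 148 150 150 149 147 144 133 127 133 134 143 147 150
  148 145 145 146 147 149 148 144]
 [152 147 140 144 148 147 146 141 116  94  93  96  98  98  95 102 119 140
  146 146 147 145 146 148 147 144]
 [152 145 140 145 148 142 115  96  94  95  91  93  96  96  98 100 105 113
  130 144 146 145 145 147 148 145]
 [150 144 141 147 145 126  98  93  82  91  85  85  84  86  92  95 105 112
  118 135 148 147 147 148 147 144]
 [151 143 142 147 139 104 100  92  82  78  80  81  79  79  80  81  95 114
  124 136 148 148 146 144 144 143]
 [149 142 144 145 131 106  98  80  75  76  77  79  81  79  80  79  81 103
  127 136 150 149 147 144 144 144]
 [148 141 144 145 129 109  90  71  73  74  76  76  80  80  79  80  76  93
  134 141 149 150 147 143 144 143]
 [146 141 145 147 135 115  85  71  73  74  76  77  78  79  79  78  81 104
  141 147 150 149 146 143 145 144]
 [145 142 146 149 147 130  97  72  70  73  75  77  78  77  80  79  92 123
  147 150 149 149 145 140 143 144]
 [144 143 147 149 150 151 135  92  75  71  73  75  78  78  81  94 128 150
  150 149 150 151 145 139 142 143]
 [143 144 147 148 150 153 155 147 112  90  85  84  88  96 110 131 154 152
  150 150 151 151 144 140 144 143]
 [143 145 148 150 151 153 155 152 153 152 139 136 136 150 153 155 155 151
  149 150 152 151 144 141 145 143]
 [142 145 149 150 152 154 154 153 153 155 154 153 149 151 153 155 154 150
  149 151 152 150 143 140 143 143]
 [143 147 149 150 153 155 154 153 155 155 154 152 149 152 153 155 154 150
  150 150 153 151 143 139 139 142]]
[ 0.4209 -0.2957  0.052 ]
[ 0.4209 -0.2957  0.052 ]
11 280.77272727272725 297.8636363636364 [ 0.4137 -0.3012  0.052 ]
```

Request:
drive_tool:
  deltas:
    - [0,0,0,0.03,-0.05,0,-1]
    - [0,0,0,0,0,-0.15,-1]
    - [0,0,0,0,0,-0.2,-1]
    - [0,0,0,0,0,-0.15,-1]
    - [0,0,0,0,0,-0.08,-1]

```text
t: 24.08
tcp_pos: [0.4208, -0.2956, 0.2186]
tcp_rot: [[0.137, 0.991, -0.002], [0.991, -0.137, 0.001], [0.0, -0.003, -1.0]]
force: [-0.2, -0.0, -0.3]
grip_width: 0.0144
grasp_force: 78.0
```

Request:
drive_tool:
  deltas:
    - [0,0,0,0,0,-0.06,-1]
    - [0,0,0,0,0,-0.06,-1]
    - [0,0,0,0,0,0,-1]
    - [0,0,0,0,0,0,-1]
    - [0,0,0,0,0,0,-1]

```text
t: 24.5
tcp_pos: [0.4219, -0.2962, 0.2069]
tcp_rot: [[0.137, 0.991, 0.001], [0.991, -0.137, -0.001], [-0.0, 0.001, -1.0]]
force: [0.7, 1.7, -0.7]
grip_width: 0.0142
grasp_force: 78.0
```

Request:
drive_tool:
  deltas:
    - [0,0,0,0,0,-0.05,-1]
    - [0,0,0,0,0,-0.05,-1]
    - [0,0,0,0,0,-0.05,-1]
    - [0,0,0,0,0,0,-1]
    - [0,0,0,0,0,0,-1]

```text
t: 24.92
tcp_pos: [0.421, -0.2957, 0.1877]
tcp_rot: [[0.137, 0.991, -0.001], [0.991, -0.137, 0.0], [0.0, -0.001, -1.0]]
force: [0.1, -0.4, -1.8]
grip_width: 0.0142
grasp_force: 78.0
```

Request:
drive_tool:
  deltas:
    - [0,0,0,0,0,-0.05,-1]
    - [0,0,0,0,0,-0.05,-1]
    - [0,0,0,0,0,-0.045,-1]
    - [0,0,0,0,0,0,-1]
    - [0,0,0,0,0,0,-1]

```text
t: 25.33
tcp_pos: [0.4211, -0.2957, 0.1703]
tcp_rot: [[0.137, 0.991, -0.001], [0.991, -0.137, 0.0], [0.0, -0.001, -1.0]]
force: [-0.1, -0.2, -0.4]
grip_width: 0.0139
grasp_force: 78.0
```

Request:
drive_tool:
  deltas:
    - [0,0,0,0,0,-0.015,-1]
    - [0,0,0,0,0,-0.015,-1]
    - [0,0,0,0,0,0,-1]
    - [0,0,0,0,0,0,-1]
    - [0,0,0,0,0,0,-1]

```text
t: 25.75
tcp_pos: [0.4215, -0.2959, 0.1673]
tcp_rot: [[0.137, 0.991, 0.0], [0.991, -0.137, -0.0], [0.0, 0.0, -1.0]]
force: [0.3, 0.4, -0.4]
grip_width: 0.0139
grasp_force: 78.0
```

Request:
drive_tool:
  deltas:
    - [0,0,0,0,0,-0.01,-1]
    - [0,0,0,0,0,0,-0.4]
    - [0,0,0,0,0,0,0]
    - [0,0,0,0,0,0,0.5]
    - [0,0,0,0,0,0,1]

```text
t: 26.17
tcp_pos: [0.4214, -0.2959, 0.166]
tcp_rot: [[0.137, 0.991, 0.0], [0.991, -0.137, -0.0], [-0.0, 0.0, -1.0]]
force: [-0.5, 1.4, 0.0]
grip_width: 0.0611
grasp_force: 0.0
```

Request:
drive_tool:
  deltas:
    - [0,0,0,0,0,0,1]
    - [0,0,0,0,0,0,1]
    - [0,0,0,0,0,0,1]
    - [0,0,0,0,0,0.1,1]
    - [0,0,0,0,0,0.15,1]

```text
t: 26.58
tcp_pos: [0.4203, -0.2952, 0.195]
tcp_rot: [[0.137, 0.991, -0.003], [0.991, -0.137, 0.001], [0.001, -0.003, -1.0]]
force: [0.6, -0.0, 0.4]
grip_width: 0.0854
grasp_force: 0.0
```

Request:
drive_tool:
  deltas:
    - [0,0,0,0,0,0.2,1]
    - [0,0,0,0,0,0.2,1]
    - [0,0,0,0,0,0.2,1]
    - [0,0,0,0,0,0.1,1]
    - [0,0,0,0,0,0,1]

```text
t: 27.0
tcp_pos: [0.4227, -0.2969, 0.2828]
tcp_rot: [[0.137, 0.991, 0.005], [0.991, -0.137, -0.002], [-0.001, 0.005, -1.0]]
force: [-0.5, -0.0, -0.2]
grip_width: 0.0855
grasp_force: 0.0
```

```bash
python3 - <<'E'
from h import *
im=snap("side"); save(im,"s12"); w=snap("wrist"); save(w,"w12")
d=optics.regions_of("stick","side"); print(d[0]["p"],d[0]["box"] )
d=optics.regions_of("square_jar","side"); print(d[0]["p"],d[0]["box"])
O=np.array([.5567,-.0137]); X=np.array([.1375,.9905])
for xx in(.044,.05,.056):
    print(xx,proj(im,[*(O+X*xx),.004]),proj(im,[*(O+X*xx),.044]))
print("stick top exp",proj(im,[.421,-.296,.206]),"at .052",proj(im,[.421,-.296,.052]))
E
```

```text
0.58 [274.9, 235.9, 286.6, 299.8]
0.59 [319.8, 195.0, 332.1, 223.4]
0.044 [324.33476747 224.56953533] [324.21061958 212.82970306]
0.05 [324.26547282 223.44909306] [324.14068003 211.74332758]
0.056 [324.19679808 222.33867433] [324.07137706 210.66684017]
stick top exp [279.22829013 234.95936312] at .052 [284.04736306 295.69436425]
```

```bash
python3 -c "
from workcell import r
print(r.sign_off())"
```

```text
the job is handed in; nothing more can be done
None
```

I laid the jar in the open front of the lane, pushed it with the stick to the back stop, stood the stick back in its stand, and handed the job in at about 27 s; the hand-in gave no verdict, but a rise in push force at the expected position and the last side-camera reading both put the jar fully home.

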